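# Pin the battery and snap the bay cover onto an opened rugged tablet

## Robot

A 6-joint arm with a two-finger parallel gripper is mounted at the origin on the work surface. World frame = base frame: x ahead of the robot, y to its left, z up, the work surface at z = 0. Lengths are in mm, angles in rad, forces in N, time in s.
With the tool pointing down it reaches from about 425 to 1125 mm from the base axis. Payload 14.9 kg.
Tool frame: the origin (TCP) lies midway between the tips of the shut fingers; the grasp point (between the pads) lies 19 mm behind it (ctrl.grip_point_offset is the z of the grasp point in the tool frame, in mm); z points along the fingers, y is the line along which they close (so a half turn about z gives the same grasp; the last joint's range is limited). The gripper opens to 91 mm and grips with 3 to 60 N. Pads are 32 mm wide; open, the fingers measure 118 mm over their backs; the gripper's body (76 mm by 178 mm) begins 60 mm behind the grasp point.
Start: joints at [1.13, 0.379, 1.734, -0, 1.028, -0.033], TCP at [277.622, 642.607, 188.732] pointing down, gripper open.
Joint ranges: [-2.77, 2.77], [-0.74, 2.19], [0, 2.66], [-1.06, 4.2], [0.31, 2.87], [-3.08, 3.08]. Speed limits (rad/s): [1.89, 1.89, 2.39, 3.14, 3.14, 3.14].

## Interface

Orientations are given as [roll, pitch, yaw] about the fixed x, y, z axes, in that order (R = Rz(yaw) Ry(pitch) Rx(roll)).
In Python, from cell import readout, capture, camera_model, order, look_for, mark_of, ctrl gives the robot as it stands.
- The arm moves only by the tool jog_arm, never from a script. Its argument "commands" is text: rows parted by semicolons, each of 5 numbers parted by spaces: the shift along the tool's x, y, z in mm, then the turn about the tool's z in rad, then the opening, from 0 (shut) to 1 (fully open). A call has 1 to 10 rows; each row shifts and turns the commanded pose from where the row before left it, along the tool's axes as they then stand; what a row does not reach is not made up. A row lasts 1/12 s, in which the tool goes at most 41.7 mm and 7.16 degrees, less where a joint would pass 70% of its speed; a pose out of reach is approached as far as the arm can. A call is refused whole if a number of a shift passes 41.7 or a number of a turn 0.125, either way. A call with a gripper value outside its range is refused whole. The fingers move at their own pace and stop on an object; "newtons" is the grip in N (left out, the last holds). Time passes only in rows, so rows that do not move let the fingers close. It gives the time, the measured TCP pose, the force, the opening and the grip force at its end, in the units of the state.
- readout.get_obs(): the state, without advancing time (a new reading comes with each control period).
- capture(name): name is "side" or "top"; returns (picture, depth): 400x640x3 uint8, blue, green, red; 400x640 float32, mm along the optical axis (not along the pixel's ray), 0 where there is no reading.
- camera_model(name): a dict with "fx", "fy", "cx", "cy" (pixels), "origin" and "rotation" of the camera in the world. Camera axes: x right, y down, z forward; pixel columns grow to the right and rows downward; lengths in mm; the calibration is good to about 2 mm. A picture is of the moment at which its call begins. camera_model takes no time and is no camera call.
- order.close_job(): hands the job in; it is judged then, once.
Trained networks look in the newest picture that a camera, given by its name, has taken for a name from the list of things; names that differ only in an ending like _2 or _b are one class to them, and where a whole thing is asked for, a point or a joint stands for the part that bears it (a point fixed in the world has none). Each returns a list of dicts, best first, with "confidence" (0 to 1); they miss things now and then, are a little off and sometimes report something else, mostly with a low value. They report only what shows in the picture. A call takes as long as a camera call.
- look_for(camera, label): "box" ([centre column, centre row, width, height] in pixels, round what is visible of it).
- mark_of(camera, label): "location" ([column, row] in pixels: a listed point, or the origin of a listed thing).
The state is a dict: "time_s": time; "qpos": joint angles; "joint_vel": joint speeds; "joint_efforts": joint torques, N m; "tool_pos": TCP position; "orientation": TCP orientation; "contact_force": force on the tool from outside, world axes, zero at the start; "torque": the same for the moment, N m; "grip_width": finger opening in mm; "gripper_force": force on a finger pad.
Only numpy, scipy, OpenCV 4.12 (cv2) and the standard library are available. Lean on these libraries where they do the work, as an engineer would, in place of code of your own. Each camera call takes 0.05 s, during which the arm holds its last target. There are 200 camera calls.

## Task

On the repair bench, take the yellow-headed retaining pin out of its block and push it fully home through the battery's steel lug into the tablet's chassis, and let go of it. Then take the grey cover by its red rib, set it over the pin with its legs between the two orange clips, press it straight down until it snaps past both clips and stands on the tray's floor, and keep pressing it down firmly (about 10 N): the program finishes while still holding and pressing the cover. Leave the other things on the bench where they are.

Things in the scene. Friction and masses are not known exactly. Their poses are not given: they have to be found in the camera images.
- tablet: Opened rugged tablet: blue tray 240 x 160 mm, rim 22 mm high (corners 26), fixed on the black mat (mat top z = 2 mm), open side up. Origin: centre of its underside; x along the 240 mm side, z up. Bay at x -50, y -25 mm; black battery (12 mm high) in the +y half, board with metal shields in the +x half. Nothing else inside is higher than 23 mm.
- pin_hole (a point): Centre of the pin's hole at the top face of the battery's steel lug, 15 mm above the tablet's underside. The lug (30 mm wide, 3 mm thick) lies on a blue chassis boss (8 mm thick); the vertical 9.5 mm hole goes through both, 11 mm deep in all, mouth chamfered 1.5 mm. Axes as the tablet's.
- bay (a point): The closed cover's origin: on the tray's floor, 4 mm above the tablet's underside, straight below pin_hole. Axes as the tablet's; cover's long side along x, either way round. Orange clips 49 mm either side along x, tops 18 mm above the underside. White posts (6 mm thick, round tops at 23 mm) guide the legs: at x +-42, y +-19.5 (1.5 mm play) and inside them at x +-37, y +-10 (0.8 mm).
- pin: Loose retaining pin, upright in the pin block: steel shank 8 mm thick, 10 mm long, tip chamfered, below a round yellow head 14 mm across, 12 mm tall. Origin: centre of the shank's tip; z up to the head. 14 to 28 g. Fully home, the head's underside rests on the lug, the tip 10 mm below pin_hole.
- pin_block: Aluminium block 56 x 56 x 16 mm, fixed on the mat left or right of the tablet; the pin stands in a 9.5 mm hole in the middle of its top, head resting on the top. Origin: centre of its underside.
- cover: Loose bay cover standing on two legs, on the other side of the tablet from the pin block: grey plate 100 x 50 x 4 mm, top 29 mm above the feet. Legs 3 mm thick, 30 mm wide, 42 mm either way along x, 25 mm long, each with a rounded bead outside near its foot. Origin: centre, level with the feet; x along the 100 mm side, z up. 40 to 85 g. Closed, it clears a fully home pin's head by 2 mm.
- cover_rib (a point): Centre of the top of the cover's red grip rib, 45 mm above the feet. The rib is 50 mm long (cover's x), 14 mm wide (y) and 16 mm high; take it from above across its width.
- clip_a (a joint): Sprung snap clip at the bay's +x end: 0 at rest, grows (m) as a bead pushes it outward, about 0.0025 at most, and springs back to 0 when the cover has snapped in. The beads meet the clips 11.6 mm above the closed position; pressing then takes about 8 to 12 N in all until 6 mm above it, where the force suddenly drops; the clips then draw the cover down until its feet stand on the hard floor.
- clip_b (a joint): The same clip at the bay's -x end. One clip may give before the other and tip the cover: keep it level with a firm grip near the middle of the rib and press on until both are back at 0.
- screwdriver: Bystander, to be left alone: screwdriver, 190 mm long, lying far left. Origin: on its underside.
- brush: Bystander, to be left alone: cleaning brush, 170 mm, lying to the left. Origin: on its underside.
- cleaner: Bystander, to be left alone: clear bottle with blue cap, 52 mm across, 120 mm tall, standing behind the tablet. Origin: on its underside.
- flux_jar: Bystander, to be left alone: amber jar with black lid, 56 mm across, 45 mm tall, behind the tablet. Origin: on its underside.
- old_battery: Bystander, to be left alone: worn-out flat black battery, 56 x 122 x 8 mm, lying to the right. Origin: on its underside.
- screw_tray: Bystander, to be left alone: low aluminium screw tray, 70 x 110 x 18 mm, behind the tablet. Origin: on its underside.
- tweezers: Bystander, to be left alone: steel tweezers, 130 mm long, 4 mm high, lying far right. Origin: on its underside.

How it is judged:
By the outcome, as a careful person would: the job done as asked, in the order asked, and still so for the second after the job is handed in, while the arm keeps its last pose, push and grip.
It also fails if it takes over 61 s, if anything falls off the work surface, if the arm or the gripper's body presses on something with over 40 N, if the wrist force passes 120 N, or if a joint passes its speed limit or range.

## Working session

There is one attempt and no reset: what is moved stays moved. The work goes in short steps, Python scripts to look and compute and a tool call to move; the robot and the scene stay as the last step left them, time stands still between calls to the robot, and variables do not carry over. Pictures are saved under pics/ and viewed, at most 10 in all, crops included, and the job is handed in when it is done.

Besides the shell and the picture viewer there is one more tool, called after "Emit:" in YAML: its name, and indented under it one key for each argument. jog_arm: Moves the arm, as the interface text tells. Its arguments: {"type":"object","properties":{"commands":{"type":"string"},"newtons":{"type":"number"}},"required":["commands"]}

```bash
mkdir -p pics; ls; cat > h.py <<'E'
from cell import readout, capture, camera_model, order, look_for, mark_of, ctrl
import numpy as np, cv2
def ray(cam,px):
    m=camera_model(cam); d=np.array([(px[0]-m['cx'])/m['fx'],(px[1]-m['cy'])/m['fy'],1.])
    return np.array(m['origin']),np.array(m['rotation'])@d
def atz(cam,px,z):
    o,d=ray(cam,px); return o+d*(z-o[2])/d[2]
def atd(cam,px,dep):
    o,d=ray(cam,px); return o+d*dep
def cloud(cam,dep):
    m=camera_model(cam); v,u=np.mgrid[:dep.shape[0],:dep.shape[1]]
    d=np.stack([(u-m['cx'])/m['fx'],(v-m['cy'])/m['fy'],np.ones_like(u)],-1)*dep[...,None]
    return d@np.array(m['rotation']).T+np.array(m['origin'])
E
python3 - <<'E'
from h import *
s=readout.get_obs();print(s)
for c in('top','side'):
    p,d=capture(c);cv2.imwrite(f'pics/{c}0.png',p);np.save(f'{c}0.npy',d);np.save(f'{c}0p.npy',p);m=camera_model(c);print(c,m)
    for l in('tablet','pin_hole','bay','pin','pin_block','cover','cover_rib'):
        z={'tablet':2,'pin_hole':17,'bay':6,'pin':8,'pin_block':2,'cover':2,'cover_rib':47}[l]
        for r in mark_of(c,l)[:2]:print(l,r,atz(c,r['location'],z).round(1))
E
```

```text
pics
{'time_s': 0.0, 'qpos': array([ 1.12970058e+00,  3.79429782e-01,  1.73476989e+00, -5.04528338e-05,
        1.02850269e+00, -3.32903648e-02]), 'joint_vel': array([ 0.00034515,  0.00034446,  0.00222618,  0.00068522, -0.0008634 ,
        0.00122521]), 'joint_efforts': array([-1.89803657e-03, -7.63743281e+01, -4.34337044e+01,  6.50858833e-02,
        4.25626512e-02, -1.19730207e-04]), 'tool_pos': array([277.44713336, 642.20839735, 188.07882779]), 'orientation': array([-3.14048212e+00,  6.22546668e-06,  2.73381333e+00]), 'contact_force': array([ 0.52978806, -0.26351864, -0.00484858]), 'torque': array([-0.041877  ,  0.01908515,  0.03333949]), 'gripper_force': 0.0, 'grip_width': 91.09660589970689}
top {'fx': 393.7169457126852, 'fy': 393.7169457126852, 'cx': 320.0568827751676, 'cy': 199.58991185948202, 'origin': array([ 492.49652995,   11.2910545 , 1102.14030648]), 'rotation': array([-3.04477669, -0.0186791 , -1.54955285])}Traceback (most recent call last):
  File "<stdin>", line 7, in <module>
  File "h.py", line 7, in atz
    o,d=ray(cam,px); return o+d*(z-o[2])/d[2]
                                         ~^^^
IndexError: invalid index to scalar variable.
```

```bash
sed -i "s/np.array(m\['rotation'\])/Rotation.from_euler('xyz',m['rotation']).as_matrix()/; 2a from scipy.spatial.transform import Rotation" h.py
python3 - <<'E'
from h import *
for c in('top','side'):
    p,d=capture(c);cv2.imwrite(f'pics/{c}0.png',p);np.save(f'{c}0.npy',d);m=camera_model(c);print(c,m['origin'],m['rotation'])
    for l in('tablet','pin_hole','bay','pin','pin_block','cover','cover_rib'):
        z={'tablet':2,'pin_hole':17,'bay':6,'pin':8,'pin_block':2,'cover':2,'cover_rib':47}[l]
        for r in mark_of(c,l)[:2]:print(l,np.round(r['location'],1),round(r['confidence'],2),atz(c,r['location'],z).round(1))
E
```

```text
top [ 492.49652995   11.2910545  1102.14030648] [-3.04477669 -0.0186791  -1.54955285]
tablet [322.4 207.9] 0.59 [576.5 -14.    2. ]
tablet [201.  155.4] 0.49 [717.3 331.7   2. ]
pin_hole [310.4 193.5] 0.78 [614.7  20.4  17. ]
bay [312.4 197.2] 0.8 [605.6  14.6   6. ]
bay [321.2 208.5] 0.38 [574.5 -10.6   6. ]
pin [430.  251.1] 0.5 [ 462.8 -314.7    8. ]
pin_block [430.8 255.2] 0.81 [ 451.4 -318.6    2. ]
cover [194.8 232.4] 0.79 [500.5 337.9   2. ]
cover_rib [194.9 231.5] 0.76 [502.6 324.4  47. ]
cover_rib [430.7 257.8] 0.36 [ 446.1 -304.8   47. ]
side [ 373.01826267 -928.74075481  876.00992051] [-2.27947243 -0.01416625 -0.23780355]
tablet [313.8 222.1] 0.85 [566.2 -26.4   2. ]
pin_hole [325.1 204.1] 0.76 [612.   26.3  17. ]
pin_hole [331.4 146.5] 0.64 [704.4 318.2  17. ]
bay [326.9 208.7] 0.84 [615.4  17.2   6. ]
pin [292.7 310.5] 0.44 [ 452.7 -314.6    8. ]
pin_block [291.8 310.2] 0.66 [ 451.3 -309.1    2. ]
cover [276.  153.2] 0.65 [512.7 341.    2. ]
cover [327.9 203.8] 0.36 [624.7  42.4   2. ]
cover_rib [274.2 146. ] 0.74 [506.  318.9  47. ]
cover_rib [291.6 314. ] 0.7 [ 445.1 -350.8   47. ]
```

View pics/top0.png

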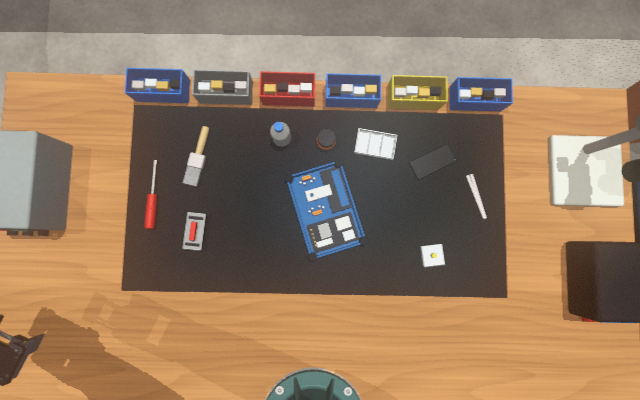

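View pics/side0.png

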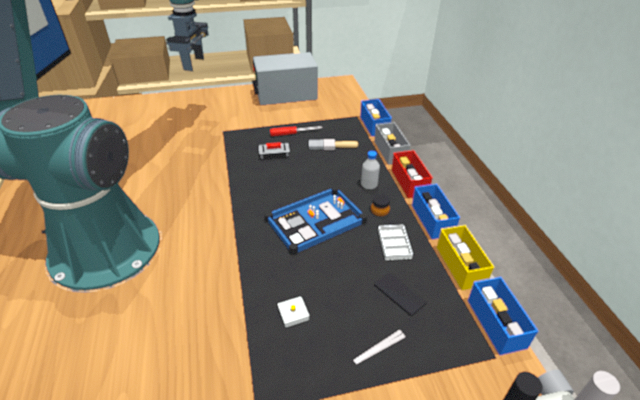

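```bash
python3 - <<'E'
from h import *
t=cv2.imread('pics/top0.png');s=cv2.imread('pics/side0.png')
a=cv2.resize(t[158:262,282:370],None,fx=4.5,fy=4.5,interpolation=cv2.INTER_CUBIC)
b=cv2.resize(s[182:256,262:370],None,fx=3.6,fy=3.6,interpolation=cv2.INTER_CUBIC)
o=np.zeros((600,800,3),np.uint8);o[:a.shape[0],:a.shape[1]]=a;o[:b.shape[0],400:400+b.shape[1]]=b
c=cv2.resize(t[205:258,178:212],None,fx=5,fy=5,interpolation=cv2.INTER_CUBIC);o[300:300+c.shape[0],400:400+c.shape[1]]=c
c=cv2.resize(t[242:270,418:448],None,fx=6,fy=6,interpolation=cv2.INTER_CUBIC);o[300:300+c.shape[0],600:600+c.shape[1]]=c
cv2.imwrite('pics/z.png',o)
# colour blobs
def blobs(im,cam,name,lo,hi,z,roi=None,amin=3):
    h=cv2.cvtColor(im,cv2.COLOR_BGR2HSV);m=cv2.inRange(h,lo,hi)
    n,l,st,ce=cv2.connectedComponentsWithStats(m)
    for i in range(1,n):
        x,y=ce[i]
        if st[i,4]>=amin and roi[0]<x<roi[1] and roi[2]<y<roi[3]:
            pts=np.argwhere(l==i)[:,::-1].astype(np.float32);r=cv2.minAreaRect(pts)
            print(cam,name,st[i,4],ce[i].round(1),atz(cam,ce[i],z).round(1),[round(v,1) for v in r[1]])
R={'top':(120,510,105,295),'side':(225,495,115,400)}
for im,cam in((t,'top'),(s,'side')):
    blobs(im,cam,'yellow',(22,100,100),(38,255,255),30,R[cam])
    blobs(im,cam,'red',(0,150,90),(5,255,255),47,R[cam])
    blobs(im,cam,'orange',(6,130,120),(18,255,255),20,R[cam])
E
```

```text
top yellow 3 [314.7 241.3] [483.2   5.7  30. ] [1.4, 0.7]
top yellow 21 [433.1 255.2] [ 452.6 -316.6   30. ] [4.0, 4.0]
top red 358 [150.3 211.2] [554.  445.2  47. ] [10.5, 34.6]
top red 99 [192.6 230.5] [505.  330.5  47. ] [5.4, 17.7]
top orange 93278 [296.  294.9] [338.4  52.7  20. ] [326.0, 639.0]
top orange 60 [443.7 108.6] [ 866.  -352.6   20. ] [13.0, 9.0]
top orange 6 [212.3 105.7] [856.4 301.9  20. ] [1.0, 4.0]
top orange 4 [216.5 105.5] [857.2 290.3  20. ] [1.0, 1.0]
top orange 4 [219.8 105.5] [857.4 281.2  20. ] [2.0, 1.0]
top orange 8 [229.5 105.8] [857.5 253.8  20. ] [1.0, 5.0]
top orange 3 [286.3 107.7] [856.3  94.   20. ] [1.4, 0.7]
top orange 5 [295.  107.6] [857.2  69.6  20. ] [0.6, 4.1]
top orange 17 [457.5 111.6] [ 858.3 -391.9   20. ] [1.0, 11.0]
top orange 54 [481.7 112.4] [ 857.7 -461.2   20. ] [1.0, 30.0]
top orange 3 [326. 148.] [743.4 -20.2  20. ] [2.0, 0.0]
top orange 25 [305.6 177.6] [658.4  34.6  20. ] [3.2, 8.2]
top orange 27 [316.8 211.9] [563.7   1.5  20. ] [3.2, 8.5]
side yellow 19 [375.6 115.3] [915.5 469.4  30. ] [3.0, 5.0]
side yellow 26 [390.9 136.4] [921.6 316.1  30. ] [4.0, 6.0]
side yellow 45 [404.4 161. ] [913.9 164.7  30. ] [8.0, 5.8]
side yellow 4 [340.  199.5] [656.1  22.2  30. ] [2.1, 0.7]
side yellow 23 [442.5 216.3] [ 921.4 -112.7   30. ] [3.0, 7.0]
side yellow 1941 [464.  257.1] [ 909.  -268.6   30. ] [65.9, 40.0]
side yellow 21 [292.6 307.6] [ 451.8 -322.4   30. ] [5.0, 3.0]
side red 207 [282.7 130.6] [549.6 408.8  47. ] [8.1, 26.4]
side red 71 [273.5 144.6] [504.8 327.6  47. ] [5.0, 14.0]
side red 808 [409.6 171.5] [898.1  85.8  47. ] [45.2, 31.1]
side orange 37 [403.9 161.1] [918.5 177.2  20. ] [10.6, 9.9]
side orange 12 [340.5 199.5] [660.9  33.2  20. ] [6.4, 2.8]
side orange 110 [380.3 210. ] [761.9 -37.7  20. ] [18.3, 9.2]
side orange 14 [310.7 213.4] [561.3  -7.6  20. ] [6.6, 3.4]
```

View pics/z.png

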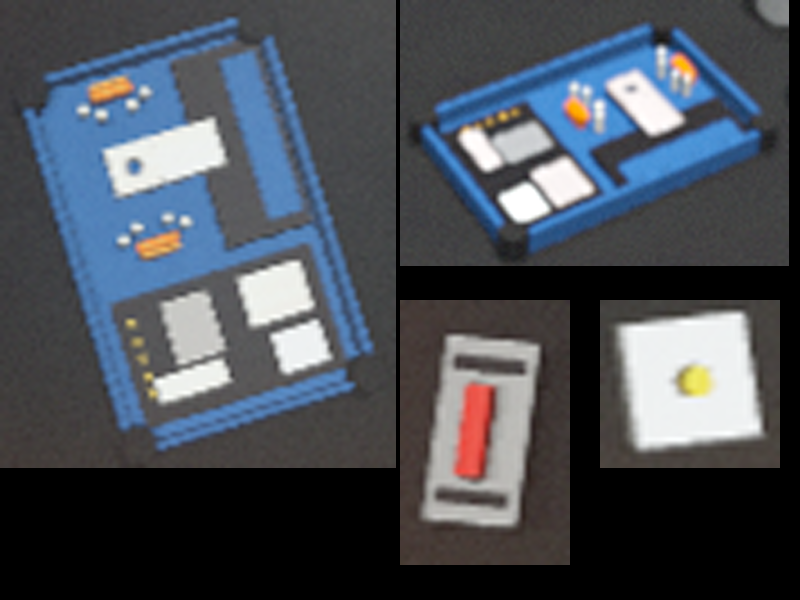

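Top crop shows the lug hole at about (311.4, 194.5) px, clips at (305.6, 177.6)/(316.8, 211.9), the cover's rib at (192.6, 230.5), and the pin at (433.1, 255.2); the board is on the robot side, so tablet yaw is about -161°.

```bash
python3 - <<'E'
from h import *
t=cv2.imread('pics/top0.png');S=6
def rect(roi,lo,hi,z,name):
    x0,x1,y0,y1=roi;c=cv2.resize(t[y0:y1,x0:x1],None,fx=S,fy=S,interpolation=cv2.INTER_CUBIC)
    m=cv2.inRange(cv2.cvtColor(c,cv2.COLOR_BGR2HSV),lo,hi)
    n,l,st,ce=cv2.connectedComponentsWithStats(m);i=1+np.argmax(st[1:,4])
    pts=np.argwhere(l==i)[:,::-1];h=cv2.convexHull(pts.astype(np.int32))[:,0]
    w=np.array([atz('top',((p[0]+.5)/S-.5+x0,(p[1]+.5)/S-.5+y0),z)[:2] for p in h],np.float32)
    r=cv2.minAreaRect(w);print(name,np.round(r[0],1),np.round(r[1],1),round(r[2],2))
rect((282,370,158,262),(100,120,60),(125,255,255),24,'tablet rim')
rect((418,448,242,270),(0,0,150),(180,60,255),18,'block')
rect((418,448,242,270),(20,90,60),(38,255,255),27,'pin')
rect((178,212,205,258),(0,0,95),(180,60,255),31,'plate')
rect((178,212,205,258),(0,120,80),(8,255,255),45,'rib')
rect((300,320,185,202),(0,0,150),(180,70,255),17,'lug')
print(atz('top',(311.4,194.5),17))
E
```

```text
tablet rim [580.9 -18.9] [221.9 161.2] 18.65
block [ 452.9 -318.6] [57.8 59.4] 7.88
pin [ 452.8 -317.8] [13.7 12.6] 89.65
plate [504.8 332.5] [ 53.4 102.1] 85.46
rib [504.4 331.3] [16.  49.2] 85.01
lug [613.2  12.2] [32.8 44.5] 18.34
[611.92885866  17.55809271  17.        ]
```

Emit:
jog_arm:
  commands: "20 -41 0 0.12 1;20 -41 0 0.12 1;15 -41 0 0.12 1;10 -41 0 0.12 1;5 -41 0 0.12 1;0 -41 0 0.12 1;-10 -41 0 0.12 1;-15 -38 0 0.12 1;-20 -35 0 0.12 1;0 0 0 0.083 1"

```text
time_s: 1.73
tool_pos: [-24.9, 420.7, 188.2]
orientation: [-3.141, 0.002, 1.569]
contact_force: [-0.1, 0.7, -1.0]
grip_width: 91.1
gripper_force: 0.0
```

Emit:
jog_arm:
  commands: "10 38 0 0 1;10 38 0 0 1;8 40 0 0 1;0 40 0 0 1;0 40 0 0 1;-8 40 0 0 1;-15 38 0 0 1;-25 32 0 0 1;-25 32 0 0 1;-28 30 0 0 1"

```text
time_s: 2.57
tool_pos: [348.1, 351.7, 189.0]
orientation: [3.141, -0.0, 1.573]
contact_force: [0.1, -0.4, -0.1]
grip_width: 91.4
gripper_force: 0.0
```

Emit:
jog_arm:
  commands: "-30 26 0 0 1;-33 22 0 0 1;-35 18 0 0 1;-38 12 0 0 1;-40 5 0 0 1;-40 0 0 0 1;-40 0 0 0 1;-40 0 0 0 1;-40 0 0 0 1;-40 0 0 0 1"

```text
time_s: 3.4
tool_pos: [429.9, -24.8, 189.1]
orientation: [3.141, 0.0, 1.573]
contact_force: [1.8, 0.3, 0.3]
grip_width: 91.3
gripper_force: 0.0
```

Emit:
jog_arm:
  commands: "-40 5 0 0 0.5;-40 5 0 0 0.5;-40 5 0 0 0.5;-40 5 0 0 0.5;-40 3 0 0 0.5;-40 0 20 0 0.5;-40 0 30 0 0.5;-12 0 40 0 0.5;0 0 30 0 0.5;0 0 0 0 0.5"

```text
time_s: 4.23
tool_pos: [450.8, -304.3, 70.1]
orientation: [-3.135, -0.005, 1.572]
contact_force: [-1.2, 1.4, -1.5]
grip_width: 46.0
gripper_force: 0.0
```

```bash
python3 - <<'E'
from h import *
p,d=capture('side');q,e=capture('top')
a=cv2.resize(p[230:330,240:340],None,fx=4,fy=4,interpolation=cv2.INTER_CUBIC)
b=cv2.resize(q[210:310,383:483],None,fx=4,fy=4,interpolation=cv2.INTER_CUBIC)
cv2.imwrite('pics/g1.png',np.hstack([a,b]));s=readout.get_obs();print(s['tool_pos'],s['orientation'],s['grip_width'])
E
```

```text
[ 453.544586   -305.11176227   75.20912419] [-3.13999123e+00 -1.20867326e-03  1.57312518e+00] 45.645854427332345
```

View pics/g1.png

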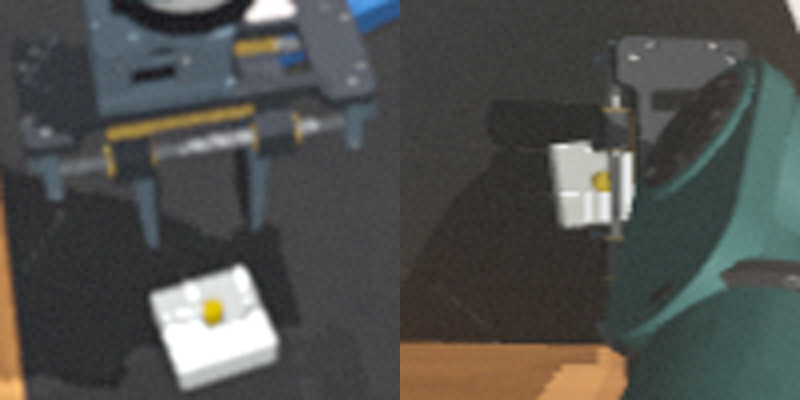

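Fingers straddle the pin in x (side crop shows it between them, pin at ~(213,310) in the crop); about 12 mm still to go in y.

Emit:
jog_arm:
  commands: "-6 -0.5 0 0 0.5;-6.4 0 0 0 0.5;0 0 20 0 0.5;0 0 20 0 0.5;0 0 10 0 0.5;0 0 5 0 0.5;0 0 0 0 0.5;0 0 0 0 0.5"
  newtons: 15

```text
time_s: 5.0
tool_pos: [453.9, -318.2, 21.1]
orientation: [3.141, 0.001, 1.573]
contact_force: [0.2, -0.2, -0.5]
grip_width: 45.6
gripper_force: 0.0
```

Emit:
jog_arm:
  commands: "0.5 -0.5 0.8 0 0.3;0 0 0 0 0;0 0 0 0 0;0 0 0 0 0;0 0 0 0 0;0 0 0 0 0;0 0 0 0 0;0 0 0 0 0"
  newtons: 15

```text
time_s: 5.67
tool_pos: [452.9, -317.4, 19.4]
orientation: [-3.142, -0.0, 1.573]
contact_force: [0.2, -0.5, 0.2]
grip_width: 0.3
gripper_force: 0.0
```

Emit:
jog_arm:
  commands: "0 0 -40 0 0;0 0 -20 0 0;0 0 0 0 0;0 0 0 0 0"

```text
time_s: 6.0
tool_pos: [453.5, -317.9, 80.4]
orientation: [3.14, 0.001, 1.573]
contact_force: [-0.4, 0.4, -0.4]
grip_width: 0.9
gripper_force: 0.0
```

```bash
python3 - <<'E'
from h import *
p,d=capture('side');q,e=capture('top');np.save('s1.npy',d)
a=cv2.resize(p[250:350,240:340],None,fx=4,fy=4,interpolation=cv2.INTER_CUBIC)
b=cv2.resize(q[210:310,383:483],None,fx=4,fy=4,interpolation=cv2.INTER_CUBIC)
cv2.imwrite('pics/g2.png',np.hstack([a,b]));s=readout.get_obs();print(s['tool_pos'],s['grip_width'])
for c in('top','side'):
  for l in('pin',):print(c,[(np.round(r['location'],1),round(r['confidence'],2)) for r in mark_of(c,l)[:3]])
E
```

```text
[ 452.4885795  -317.06686506   78.72460677] 0.2925433051253498
top [(array([430.7, 254.4]), 0.54)]
side [(array([296.7, 314.7]), 0.53), (array([289.4, 309.3]), 0.41)]
```

View pics/g2.png

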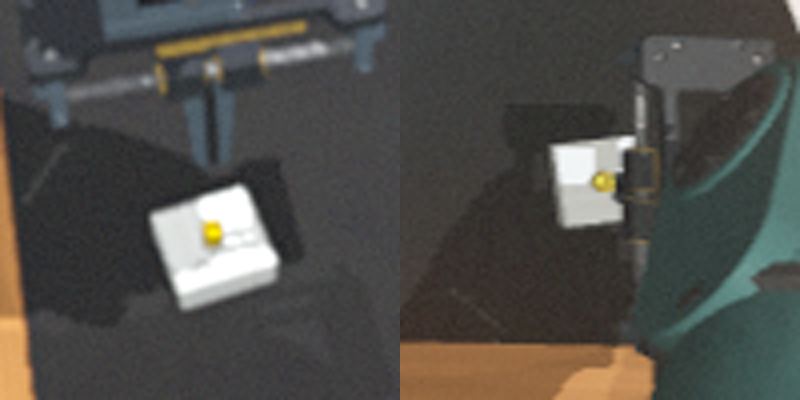

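```bash
python3 - <<'E'
from h import *
d=np.load('s1.npy')
P=cloud('side',d)
for u,v in [(293,289),(292,288),(293,285),(290,280),(296,280),(293,306),(293,307),(293,308),(293,309),(293,304),(285,312),(300,316)]:
    print(u,v,d[v,u].round(1),P[v,u].round(1))
s=readout.get_obs();print(s['qpos'])
print(ctrl.grip_point_offset)
E
```

```text
293 289 952.4 [ 453.8 -332.5  109.9]
292 288 947.1 [ 451.6 -333.9  115.7]
293 285 939.7 [ 453.9 -335.1  126.6]
290 280 0.0 [ 373.  -928.7  876. ]
296 280 933.2 [ 461.  -333.9  139.8]
293 306 1013.3 [ 453.4 -319.2   31.3]
293 307 1011.8 [ 452.9 -321.5   30.8]
293 308 1010.3 [ 452.5 -323.9   30.3]
293 309 1010.3 [ 452.2 -325.3   28.6]
293 304 1034.8 [ 455.8 -303.2   16.9]
285 312 1018.2 [ 433.9 -320.6   16.4]
300 316 1010.0 [ 465.4 -339.4   16.8]
[-6.53402242e-01  3.14444254e-01  2.07579536e+00 -3.41531639e-05
  7.53058423e-01 -6.55723259e-01]
-18.8
```

```bash
python3 - <<'E'
from h import *
p,d=capture('side');P=cloud('side',d)
for v in range(282,306):print(v,[(int(p[v,u].mean()),*P[v,u].round().astype(int)) for u in(290,292,294,296)])
m=camera_model('side');R=Rotation.from_euler('xyz',m['rotation']).as_matrix()
for q in([452.5,-317,79],[452.5,-333,79],[452.5,-317,98]):
    c=R.T@(np.array(q)-m['origin']);print(q,m['fx']*c[0]/c[2]+m['cx'],m['fy']*c[1]/c[2]+m['cy'])
E
```

```text
282 [(78, np.int64(448), np.int64(-335), np.int64(138)), (44, np.int64(453), np.int64(-332), np.int64(133)), (85, np.int64(456), np.int64(-335), np.int64(136)), (90, np.int64(461), np.int64(-333), np.int64(132))]
283 [(78, np.int64(448), np.int64(-334), np.int64(134)), (42, np.int64(452), np.int64(-332), np.int64(130)), (81, np.int64(456), np.int64(-336), np.int64(133)), (91, np.int64(461), np.int64(-334), np.int64(130))]
284 [(81, np.int64(448), np.int64(-332), np.int64(128)), (45, np.int64(452), np.int64(-332), np.int64(127)), (81, np.int64(456), np.int64(-333), np.int64(127)), (94, np.int64(461), np.int64(-333), np.int64(126))]
285 [(82, np.int64(448), np.int64(-335), np.int64(129)), (42, np.int64(452), np.int64(-333), np.int64(124)), (83, np.int64(456), np.int64(-334), np.int64(124)), (92, np.int64(461), np.int64(-333), np.int64(122))]
286 [(83, np.int64(448), np.int64(-331), np.int64(120)), (44, np.int64(452), np.int64(-333), np.int64(122)), (79, np.int64(456), np.int64(-334), np.int64(121)), (89, np.int64(460), np.int64(-335), np.int64(121))]
287 [(85, np.int64(448), np.int64(-
[... 3424 characters left out ...]
)), (255, np.int64(459), np.int64(-300), np.int64(15)), (255, np.int64(463), np.int64(-304), np.int64(19))]
304 [(238, np.int64(449), np.int64(-301), np.int64(16)), (252, np.int64(453), np.int64(-305), np.int64(20)), (254, np.int64(458), np.int64(-305), np.int64(18)), (255, np.int64(463), np.int64(-304), np.int64(16))]
305 [(207, np.int64(449), np.int64(-303), np.int64(15)), (211, np.int64(452), np.int64(-316), np.int64(31)), (213, np.int64(456), np.int64(-315), np.int64(28)), (255, np.int64(462), np.int64(-306), np.int64(15))]
[452.5, -317, 79] 291.66862119079735 292.3584960309509
[452.5, -333, 79] 292.95636247962767 298.09214362592365
[452.5, -317, 98] 291.34432600845435 286.97246284198195
```

The depth shows the real fingertips about 24 mm above the reported TCP (tips at z≈104, reported 79), which explains the miss, with the pin still undisturbed. I'll go lower carefully, watching force.

Emit:
jog_arm:
  commands: "0 0 0 0 0.4;0 0 0 0 0.4;0 0 25 0 0.4;0 0 25 0 0.4;0 0 15 0 0.4;0 0 8 0 0.4;0 0 5 0 0.4;0 0 1 0 0.4;0 0 0 0 0.4;0 0 0 0 0.4"

```text
time_s: 7.08
tool_pos: [453.4, -317.8, 1.2]
orientation: [3.141, 0.001, 1.573]
contact_force: [0.3, -0.8, -0.3]
grip_width: 36.6
gripper_force: 0.0
```

Emit:
jog_arm:
  commands: "0 0 1 0 0.4;0 0 1 0 0.4;0 0 1 0 0.4;0 0 0 0 0.4;0 0 0 0 0.4"

```text
time_s: 7.5
tool_pos: [452.9, -317.4, -2.6]
orientation: [-3.142, -0.0, 1.573]
contact_force: [-0.3, 0.2, 0.4]
grip_width: 36.7
gripper_force: 0.0
```

```bash
python3 - <<'E'
from h import *
p,d=capture('side');P=cloud('side',d);cv2.imwrite('pics/s3.png',p)
for u in range(282,306,2):
    w=[(v,*P[v,u].round().astype(int).tolist()) for v in range(290,325) if P[v,u,1]<-326 and d[v,u]>0]
    g=[x for x in w if x[2]<-327 and x[2]>-338 and x[3]>18]
    print(u,g[-3:])
s=readout.get_obs();print(s['tool_pos'],s['contact_force'])
E
```

```text
282 [(313, 426, -334, 34), (314, 425, -335, 32), (316, 425, -331, 19)]
284 [(313, 430, -335, 34), (314, 430, -332, 26), (315, 430, -335, 26)]
286 [(314, 435, -328, 19), (315, 435, -331, 19), (317, 434, -336, 19)]
288 []
290 [(315, 443, -334, 20)]
292 []
294 [(310, 454, -328, 27), (313, 453, -330, 19)]
296 [(312, 458, -328, 19), (315, 457, -336, 19)]
298 [(312, 463, -329, 19), (313, 462, -332, 19)]
300 []
302 [(309, 472, -333, 34), (310, 471, -334, 31), (311, 471, -334, 27)]
304 [(310, 476, -335, 31), (311, 476, -336, 28), (312, 476, -332, 19)]
[ 452.90029771 -317.39860968   -2.57375096] [ 0.53693251 -0.40946063 -0.11570847]
```

Emit:
jog_arm:
  commands: "0 0 1 0 0.4;0 0 1 0 0.4;0 0 1 0 0.4;0 0 1 0 0.4;0 0 0 0 0.4;0 0 0 0 0.4"

```text
time_s: 8.05
tool_pos: [452.9, -317.4, -6.7]
orientation: [-3.141, -0.0, 1.573]
contact_force: [0.9, -0.2, 0.3]
grip_width: 36.5
gripper_force: 0.0
```

Emit:
jog_arm:
  commands: "0 0 0 0 0.2;0 0 0 0 0;0 0 0 0 0;0 0 0 0 0;0 0 0 0 0;0 0 0 0 0"
  newtons: 15

```text
time_s: 8.55
tool_pos: [452.9, -317.4, -6.6]
orientation: [3.142, 0.0, 1.573]
contact_force: [0.2, 0.4, 0.4]
grip_width: 13.1
gripper_force: 15.0
```

Emit:
jog_arm:
  commands: "0 0 -10 0 0;0 0 -30 0 0;10 5 -30 0 0;37 17 -10 0 0;37 17 0 0 0;37 17 0 0 0;37 17 0 0 0;37 17 0 0 0;37 17 0 0 0;37 17 0 0 0"

```text
time_s: 9.38
tool_pos: [576.8, -46.3, 74.3]
orientation: [3.141, 0.0, 1.573]
contact_force: [1.1, 0.1, -0.2]
grip_width: 12.9
gripper_force: 15.0
```

Emit:
jog_arm:
  commands: "37 17 0 0 0;20 10 0 0 0;8 5 0 0 0;0 0 0 0 0;0 0 0 0 0;0 0 0 0 0"

```text
time_s: 9.88
tool_pos: [607.4, 15.5, 73.4]
orientation: [-3.141, 0.0, 1.572]
contact_force: [0.6, 0.0, 0.0]
grip_width: 13.4
gripper_force: 15.0
```

Emit:
jog_arm:
  commands: "2.2 4.3 0 0 0;0 0 20 0 0;0 0 20 0 0;0 0 13 0 0;0 0 5 0 0;0 0 0 0 0;0 0 0 0 0"

```text
time_s: 10.47
tool_pos: [612.5, 18.6, 15.7]
orientation: [-3.142, 0.0, 1.573]
contact_force: [-0.6, -0.6, -0.8]
grip_width: 13.0
gripper_force: 15.0
```

```bash
python3 - <<'E'
from h import *
p,d=capture('side');q,e=capture('top')
a=cv2.resize(p[160:235,270:370],None,fx=6,fy=6,interpolation=cv2.INTER_CUBIC)
cv2.imwrite('pics/g3.png',a);s=readout.get_obs();print(s['tool_pos'],s['contact_force'])
m=camera_model('side');R=Rotation.from_euler('xyz',m['rotation']).as_matrix()
for q in([611.8,17.7,17],[611.8,17.7,42]):
    c=R.T@(np.array(q)-m['origin']);print(q,m['fx']*c[0]/c[2]+m['cx'],m['fy']*c[1]/c[2]+m['cy'])
E
```

```text
[612.99902828  18.83078207  16.28304948] [-0.04918575  0.53735045  0.13809585]
[611.8, 17.7, 17] 325.71825592735127 205.97970781973285
[611.8, 17.7, 42] 325.8269183930794 199.5237412478161
```

View pics/g3.png

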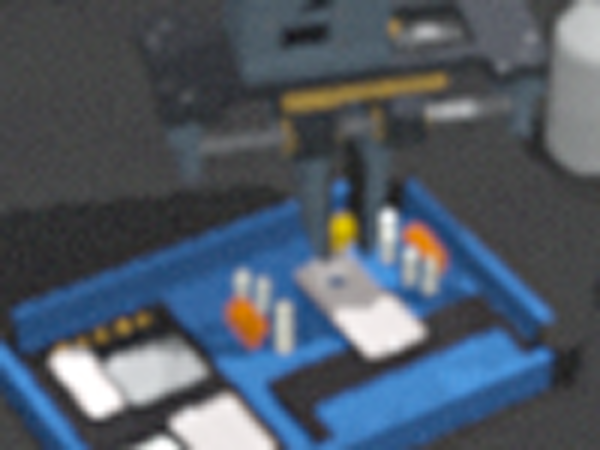

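Side crop: hole at ≈(325.9, 206.4), yellow head above it at ≈(326.8, 198.2); both agree with the model to within about 1 mm. Descending with force checks.

Emit:
jog_arm:
  commands: "-1 -0.4 4 0 0;0 0 4 0 0;0 0 4 0 0;0 0 1 0 0;0 0 1 0 0;0 0 1 0 0;0 0 1 0 0;0 0 0 0 0;0 0 0 0 0"

```text
time_s: 11.32
tool_pos: [612.0, 18.0, -0.6]
orientation: [3.142, -0.0, 1.573]
contact_force: [-0.1, 1.6, -1.4]
grip_width: 13.1
gripper_force: 15.0
```

Emit:
jog_arm:
  commands: "0 0 1 0 0;0 0 1 0 0;0 0 1 0 0;0 0 0 0 0;0 0 0 0 0"

```text
time_s: 11.73
tool_pos: [611.9, 18.0, -3.8]
orientation: [-3.142, -0.0, 1.573]
contact_force: [1.0, 2.2, -0.4]
grip_width: 13.0
gripper_force: 15.0
```

Emit:
jog_arm:
  commands: "0.5 0 1 0 0;0 0 1 0 0;0 0 1 0 0;0 0 0.6 0 0;0 0 0 0 0;0 0 0 0 0"

```text
time_s: 12.23
tool_pos: [611.9, 18.4, -7.3]
orientation: [-3.141, 0.0, 1.573]
contact_force: [0.4, -0.7, 0.1]
grip_width: 13.0
gripper_force: 15.0
```

Emit:
jog_arm:
  commands: "0 0 0.5 0 0;0 0 0.5 0 0;0 0 0.5 0 0;0 0 0 0 0;0 0 0 0 0"

```text
time_s: 12.65
tool_pos: [612.2, 18.4, -7.9]
orientation: [3.142, 0.0, 1.573]
contact_force: [-5.8, 0.0, 16.4]
grip_width: 13.4
gripper_force: 15.0
```

Emit:
jog_arm:
  commands: "0 0 -0.5 0 0.15;0 0 0 0 0.25;0 0 0 0 0.33;0 0 0 0 0.33;0 0 0 0 0.33;0 0 -10 0 0.33;0 0 -20 0 0.33;0 0 -40 0 0.4;0 0 -40 0 0.6;0 0 -20 0 0.6"

```text
time_s: 13.48
tool_pos: [613.1, 18.5, 126.3]
orientation: [3.138, 0.0, 1.573]
contact_force: [0.5, -0.1, 1.6]
grip_width: 47.0
gripper_force: 0.0
```

```bash
python3 - <<'E'
from h import *
p,d=capture('side');q,e=capture('top')
P=cloud('side',d);h=cv2.inRange(cv2.cvtColor(p,cv2.COLOR_BGR2HSV),(20,90,60),(38,255,255))
v,u=np.nonzero(h[190:215,315:340]);v+=190;u+=315
print(np.c_[u,v,P[v,u].round(1)]);print('cent',u.mean(),v.mean(),atz('side',(u.mean(),v.mean()),25))
b=cv2.resize(p[180:230,290:360],None,fx=7,fy=7,interpolation=cv2.INTER_CUBIC)
cv2.imwrite('pics/g4.png',b)
E
```

```text
[[325.  202.  610.2  20.8  30.2]
 [326.  202.  612.6  18.4  31.8]
 [324.  203.  606.5  17.9  29.4]
 [325.  203.  609.4  17.3  29.5]
 [326.  203.  612.8  19.1  27.3]
 [327.  203.  615.5  17.6  28. ]
 [328.  203.  621.9  30.6  15.8]
 [324.  204.  605.9  15.1  28.1]
 [325.  204.  608.9  15.3  27.3]
 [326.  204.  611.3  12.7  29.1]
 [327.  204.  614.5  13.5  27.8]
 [328.  204.  620.2  23.8  17.9]
 [324.  205.  606.1  15.9  23.4]
 [325.  205.  607.6   9.9  28.3]
 [326.  205.  610.6   9.6  28. ]
 [327.  205.  613.4   8.9  28. ]
 [325.  206.  607.4   8.9  25.3]
 [326.  206.  610.4   8.6  25. ]
 [327.  206.  613.7   9.8  23.3]
 [325.  207.  607.8  10.3  20.2]
 [326.  207.  610.5   9.   20.7]]
cent 325.8095238095238 204.33333333333334 [611.54342617  15.9222131   25.        ]
```

View pics/g4.png

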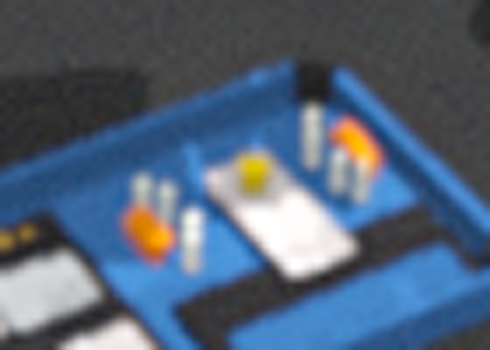

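Pin head sits flat on the lug with its top at z≈29, so it is home. Now the cover.

Emit:
jog_arm:
  commands: "0 0 -15 0.12 0.6;0 0 0 0.12 0.6;0 0 0 0.12 0.6;0 0 0 0.12 0.6;0 0 0 0.12 0.6;0 0 0 0.12 0.6;0 0 0 0.12 0.6;0 0 0 0.12 0.6;0 0 0 0.12 0.6;0 0 0 0.12 0.6"

```text
time_s: 14.42
tool_pos: [611.0, 18.5, 135.9]
orientation: [-3.141, 0.002, 0.367]
contact_force: [0.5, 0.3, 0.1]
grip_width: 54.6
gripper_force: 0.0
```

Emit:
jog_arm:
  commands: "0 0 0 0.12 0.6;0 0 0 0.12 0.6;0 0 0 0.12 0.6;0 0 0 0.098 0.6;-17 -38 0 0 0.6;-17 -38 0 0 0.6;-17 -38 0 0 0.6;-17 -38 0 0 0.6;-17 -38 0 0 0.6;-17 -38 0 0 0.6"

```text
time_s: 15.25
tool_pos: [527.9, 255.6, 136.1]
orientation: [3.141, 0.001, -0.085]
contact_force: [0.6, 0.1, -0.7]
grip_width: 54.7
gripper_force: 0.0
```

Emit:
jog_arm:
  commands: "-17 -38 0 0 0.6;-10 -25 0 0 0.6;-5 -12 0 0 0.6;0 0 0 0 0.6;0 0 0 0 0.6;0 0 0 0 0.6"

```text
time_s: 15.75
tool_pos: [504.2, 330.5, 136.4]
orientation: [3.141, 0.001, -0.086]
contact_force: [-0.7, 0.5, 0.3]
grip_width: 54.5
gripper_force: 0.0
```

Emit:
jog_arm:
  commands: "0 -0.8 30 0 0.5;0 0 35 0 0.4;0 0 30 0 0.4;0 0 20 0 0.4;0 0 8 0 0.4;0 0 4 0 0.4;0 0 0 0 0.4;0 0 0 0 0.4;0 0 0 0 0.4"

```text
time_s: 16.5
tool_pos: [505.1, 332.8, 11.2]
orientation: [-3.14, -0.002, -0.085]
contact_force: [0.7, 0.4, -0.3]
grip_width: 36.3
gripper_force: 0.0
```

```bash
python3 - <<'E'
from h import *
p,d=capture('side')
b=cv2.resize(p[90:170,230:320],None,fx=6,fy=6,interpolation=cv2.INTER_CUBIC)
cv2.imwrite('pics/g5.png',b);s=readout.get_obs();print(s['tool_pos'])
E
```

```text
[505.02808151 332.84026209  11.10171754]
```

View pics/g5.png

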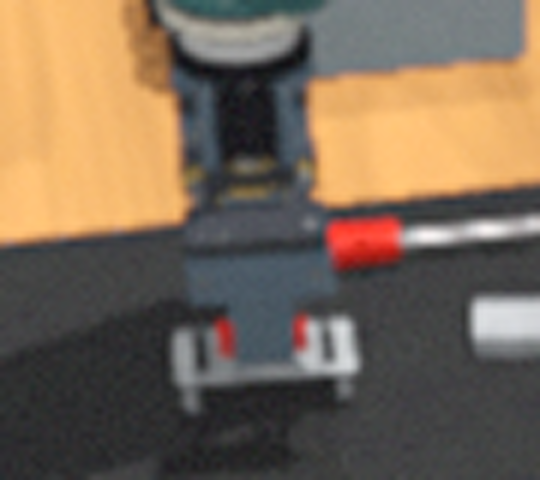

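Fingers straddle the rib near its middle (rib ends at crop x≈217 and 307, finger 235–293). Lowering slightly and gripping.

Emit:
jog_arm:
  commands: "-0.6 0.8 1.5 0 0.4;0 0 2 0 0.4;0 0 0 0 0.3;0 0 0 0 0.2;0 0 0 0 0;0 0 0 0 0;0 0 0 0 0;0 0 0 0 0;0 0 0 0 0"
  newtons: 50

```text
time_s: 17.3
tool_pos: [503.5, 331.8, 6.3]
orientation: [-3.142, -0.0, -0.085]
contact_force: [-0.3, 1.4, -0.0]
grip_width: 13.7
gripper_force: 50.0
```

Emit:
jog_arm:
  commands: "0 0 -10 0 0;0 0 -25 0 0;0 0 -25 0 0;0 0 -20 0 0;0 0 0 -0.1 0;0 0 0 -0.1 0;0 0 0 -0.1 0;0 0 0 -0.111 0;0 0 0 0 0;0 0 0 0 0"

```text
time_s: 18.13
tool_pos: [503.5, 331.8, 86.7]
orientation: [-3.142, -0.0, 0.323]
contact_force: [-0.2, -0.2, -0.8]
grip_width: 13.5
gripper_force: 50.0
```

Emit:
jog_arm:
  commands: "0 15 0 0 0;0 35 0 0 0;0 37 0 0 0;0 37 0 0 0;0 37 0 0 0;0 37 0 0 0;0 37 0 0 0;0 37 0 0 0;0 35 0 0 0;2 15 0 0 0"

```text
time_s: 18.97
tool_pos: [609.3, 23.1, 86.5]
orientation: [3.141, -0.0, 0.321]
contact_force: [-0.4, 1.1, -0.4]
grip_width: 13.7
gripper_force: 50.0
```

Emit:
jog_arm:
  commands: "0 9 0 0 0;0 0 0 0 0;0 0 0 0 0;0 0 0 0 0;0 0 0 0 0"

```text
time_s: 19.38
tool_pos: [611.0, 20.1, 86.2]
orientation: [-3.141, 0.0, 0.327]
contact_force: [-0.4, -0.6, -0.4]
grip_width: 13.9
gripper_force: 50.0
```

Emit:
jog_arm:
  commands: "0 2 10 0 0;0 0 20 0 0;0 0 15 0 0;0 0 7 0 0;0 0 0 0 0;0 0 0 0 0;0 0 0 0 0"

```text
time_s: 19.97
tool_pos: [612.5, 17.0, 34.7]
orientation: [3.141, -0.001, 0.326]
contact_force: [-0.3, -0.5, 0.7]
grip_width: 13.8
gripper_force: 50.0
```

```bash
python3 - <<'E'
from h import *
ims=[]
for c,(x0,x1,y0,y1) in (('side',(285,365,165,235)),('top',(285,335,165,225))):
    acc=np.mean([capture(c)[0].astype(float) for _ in range(3)],0).astype(np.uint8)
    ims.append(cv2.resize(acc[y0:y1,x0:x1],(480 if c=='side' else 320,420 if c=='side' else 384),interpolation=cv2.INTER_CUBIC))
o=np.zeros((420,800,3),np.uint8);o[:,:480]=ims[0];o[:384,480:]=ims[1]
cv2.imwrite('pics/g6.png',o);s=readout.get_obs();print(s['tool_pos'])
E
```

```text
[612.33429949  16.95892246  34.66781737]
```

View pics/g6.png

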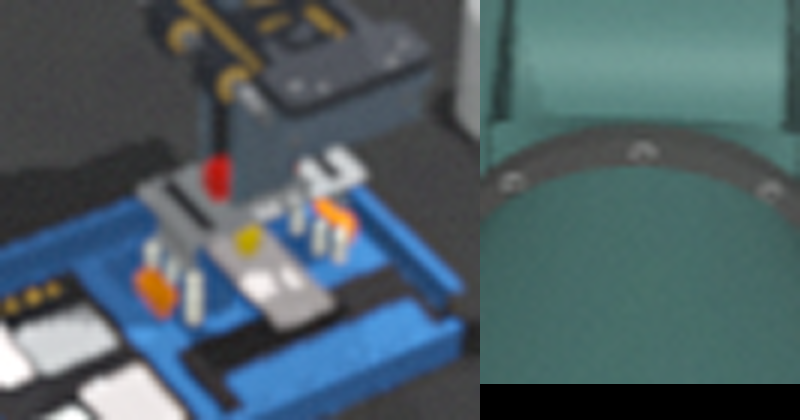

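Cover is above the bay with the yellow pin between its legs and clips at both ends (crop (155,292) and (335,218)). Lowering in small steps with force checks.

Emit:
jog_arm:
  commands: "-0.2 -0.5 1.5 0 0;0 0 1.5 0 0;0 0 1.5 0 0;0 0 1.5 0 0;0 0 1 0 0;0 0 0 0 0;0 0 0 0 0;0 0 0 0 0"

```text
time_s: 20.93
tool_pos: [611.6, 17.4, 27.2]
orientation: [-3.141, 0.0, 0.326]
contact_force: [-1.1, -0.9, -0.4]
grip_width: 13.6
gripper_force: 50.0
```

Emit:
jog_arm:
  commands: "-0.2 0 1 0 0;0 0 1 0 0;0 0 1 0 0;0 0 1 0 0;0 0 0 0 0;0 0 0 0 0"

```text
time_s: 21.43
tool_pos: [611.3, 17.3, 23.0]
orientation: [-3.141, 0.001, 0.326]
contact_force: [-1.4, -1.7, -1.5]
grip_width: 13.4
gripper_force: 50.0
```

Emit:
jog_arm:
  commands: "-0.3 0.2 1 0 0;0 0 1 0 0;0 0 1 0 0;0 0 0 0 0;0 0 0 0 0"

```text
time_s: 21.85
tool_pos: [611.4, 16.9, 20.6]
orientation: [3.141, 0.0, 0.326]
contact_force: [-3.6, -1.1, 7.3]
grip_width: 13.1
gripper_force: 50.0
```

Emit:
jog_arm:
  commands: "-0.3 0 1 0 0;0 0 1 0 0;0 0 1 0 0;0 0 0 0 0;0 0 0 0 0"

```text
time_s: 22.27
tool_pos: [611.3, 16.8, 17.6]
orientation: [3.141, -0.001, 0.326]
contact_force: [-2.0, -0.9, 4.2]
grip_width: 13.4
gripper_force: 50.0
```

Emit:
jog_arm:
  commands: "0 0 1 0 0;0 0 1 0 0;0 0 1 0 0;0 0 1 0 0;0 0 0 0 0;0 0 0 0 0"

```text
time_s: 22.77
tool_pos: [610.7, 16.9, 12.7]
orientation: [-3.141, 0.001, 0.326]
contact_force: [0.2, -0.9, -7.2]
grip_width: 13.6
gripper_force: 50.0
```

Emit:
jog_arm:
  commands: "0 0 0.7 0 0;0 0 0.7 0 0;0 0 0.6 0 0;0 0 0 0 0;0 0 0 0 0"

```text
time_s: 23.18
tool_pos: [610.8, 16.9, 11.1]
orientation: [-3.141, 0.0, 0.326]
contact_force: [-1.4, -1.0, -4.7]
grip_width: 13.5
gripper_force: 50.0
```

Emit:
jog_arm:
  commands: "0 0 0.5 0 0;0 0 0.4 0 0;0 0 0 0 0;0 0 0 0 0"

```text
time_s: 23.52
tool_pos: [611.3, 17.0, 10.5]
orientation: [3.141, -0.0, 0.326]
contact_force: [-0.8, 0.3, -0.6]
grip_width: 13.8
gripper_force: 50.0
```

Emit:
jog_arm:
  commands: "0 0 0.4 0 0;0 0 0.3 0 0;0 0 0 0 0;0 0 0 0 0"

```text
time_s: 23.85
tool_pos: [611.3, 16.9, 10.2]
orientation: [3.141, -0.0, 0.326]
contact_force: [-3.7, -0.7, 7.5]
grip_width: 13.7
gripper_force: 50.0
```

Emit:
jog_arm:
  commands: "-0.2 0 0.25 0 0;0 0 0 0 0;0 0 0 0 0;0 0 0 0 0"

```text
time_s: 24.18
tool_pos: [611.3, 16.9, 10.2]
orientation: [3.141, -0.001, 0.326]
contact_force: [-3.9, -0.1, 9.3]
grip_width: 13.9
gripper_force: 50.0
```

```bash
python3 - <<'E'
from h import *
acc=np.mean([capture('side')[0].astype(float) for _ in range(4)],0).astype(np.uint8)
cv2.imwrite('pics/g7.png',cv2.resize(acc[170:230,290:360],None,fx=8,fy=8,interpolation=cv2.INTER_CUBIC))
s=readout.get_obs();print(s['tool_pos'],s['contact_force'],s['grip_width'])
E
```

```text
[611.32692785  16.92627389  10.1639553 ] [-4.1953224   0.65574145  9.7740409 ] 13.635119389025457
```

View pics/g7.png

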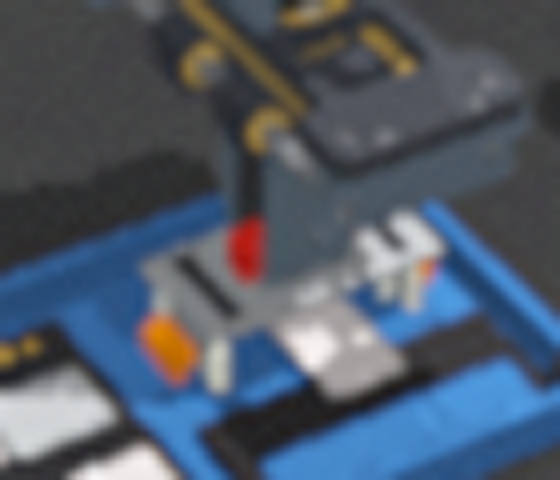

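The cover sits level inside both clips (crop (168,345) and (430,268)). I'll nudge the press a touch and hand in.

Emit:
jog_arm:
  commands: "0 0 0.1 0 0;0 0 0 0 0;0 0 0 0 0;0 0 0 0 0"

```text
time_s: 24.72
tool_pos: [611.4, 16.9, 10.2]
orientation: [3.141, -0.001, 0.326]
contact_force: [-5.1, 0.3, 12.0]
grip_width: 13.5
gripper_force: 50.0
```

```bash
python3 -c "
from h import *
s=readout.get_obs();print(s['contact_force'],s['gripper_force'])
if 8<s['contact_force'][2]<16: print(order.close_job())"
```

```text
[-5.09327558  0.30754641 12.00304777] 49.99929964542389
the job is handed in; nothing more can be done
None
```

The job is handed in at 24.7 s: the pin is fully home and released, and the cover has snapped in level on the tray floor, with the arm still holding it and pressing with about 12 N; the clip joints themselves were not read, so the snap is judged from the force drop, the height and the picture.

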